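Turn the toasted sandwich on the ridged griddle and put the press on it

ROBOT

A 6-joint arm with a two-finger parallel gripper is mounted at the origin on a cart in front of the work surface, level with it; the furniture and walls round the work are solid. World frame = base frame: x ahead of the robot, y to its left, z up, the work surface at z = 0. Lengths are in m, angles in rad, forces in N, time in s.
With the tool pointing down it reaches from about 0.35 to 0.8 m from the base axis. Payload 7.3 kg.
Tool frame: the origin (TCP) lies midway between the tips of the shut fingers; the grasp point (between the pads) lies 19 mm behind it; z points along the fingers, y is the line along which they close (so a half turn about z gives the same grasp; the last joint's range is limited). The gripper opens to 85 mm and grips with 20 to 120 N. Pads are 22 mm wide; open, the fingers measure 114 mm over their backs; the gripper's body (76 mm by 85 mm) begins 54 mm behind the grasp point. The pads swing forward as they close: fully open they stand 13 mm farther back than shut.
Start: joints at [-1.315, 0.342, 1.524, -0, 1.275, -0.146], TCP at [0.205, -0.483, 0.231] pointing down, gripper open.
Joint ranges: [-2.53, 2.53], [-0.77, 2.02], [0.04, 2.7], [-1, 4.14], [0.28, 2.66], [-3.11, 3.11]. Speed limits (rad/s): [2.57, 2.57, 3.14, 3.14, 3.14, 3.14].

INTERFACE

Orientations are given as a rotation vector (axis times angle).
In Python, from cell import ctrl gives the robot as it stands.
- The arm moves only by the tool servo_tool, never from a script. Its argument "steps" is one flat list of numbers, 4 for each row, row after row: the shift along the tool's x, y, z each as a share of 0.4 m, from -1 to 1, then the turn about the tool's z as a share of 180 degrees, from -1 to 1. A call has 1 to 10 rows; each row is the pose to reach, as a shift and turn from the pose commanded when the call began, along the tool's axes at that moment, turning the shorter way round; what a row does not reach only later rows make up. A row lasts 1/12 s, in which the tool goes at most 41.7 mm and 7.16 degrees, less where a joint would pass 70% of its speed; a pose out of reach is approached as far as the arm can. A call with a number of a shift or a turn outside -1 to 1 is refused whole. A call with a gripper value outside its range is refused whole. "gripper" is the opening, from 0 (shut) to 1 (fully open), set as the call begins (left out, the last holds). The fingers move at their own pace and stop on an object; "grip_force" is the grip in N (left out, the last holds). Time passes only in rows, so rows that repeat a pose let the fingers close. It gives the time, the measured TCP pose, the force, the opening and the grip force at its end, in the units of the state.
- ctrl.get_state(): the state, without advancing time (a new reading comes with each control period).
- ctrl.get_image(name): name is "scene" or "top" or "wrist"; returns the picture (480x640x3 uint8, red, green, blue); there is no depth.
- ctrl.camera_model(name): a dict with "K" (3x3 intrinsics, pixels), "R" (3x3) and "t" (3): a world point X has camera coordinates R X + t; the wrist camera has in their place "mount" (4x4, takes a point from camera to tool coordinates, whose origin is the TCP and whose axes are the flange's). Camera axes: x right, y down, z forward; pixel columns grow to the right and rows downward; lengths in m; the calibration is good to about 2 mm. A picture is of the moment at which its call begins: read the wrist's pose just before it. camera_model takes no time and is no camera call.
- ctrl.hand_in(): hands the job in; it is judged then, once.
Trained networks look in the newest picture that a camera, given by its name, has taken for a name from the list of things; names that differ only in an ending like _2 or _b are one class to them, and where a whole thing is asked for, a point or a joint stands for the part that bears it (a point fixed in the world has none). Each returns a list of dicts, best first, with "p" (0 to 1); they miss things now and then, are a little off and sometimes report something else, mostly with a low value. They report only what shows in the picture. A call takes as long as a camera call.
- ctrl.recognise(camera, thing): "location" ([x, y, z] in m, in the coordinates of the camera as it stood for that picture, good to about 4 mm: the middle of the surface that is visible of it).
- ctrl.spot_point(camera, thing): "location" ([x, y, z] in m, in the coordinates of the camera as it stood for that picture, good to about 4 mm: a listed point, or the origin of a listed thing).
The state is a dict: "t": time; "joint_positions": joint angles; "joint_velocities": joint speeds; "effort": joint torques, N m; "ee_pos": TCP position; "tcp_rot": TCP orientation; "ft_force": force on the tool from outside, world axes, zero at the start; "torque": the same for the moment, N m; "grip_width": finger opening in m; "grip_force": force on a finger pad.
Only numpy, scipy, OpenCV 4.12 (cv2) and the standard library are available. Lean on these libraries where they do the work, as an engineer would, in place of code of your own. Each camera call takes 0.05 s, during which the arm holds its last target. There are 200 camera calls.

TASK

The underside of the sandwich on the griddle is done. Take the comb turner from its rest, slide its teeth along the grooves under the sandwich and turn it over so that it lies flat on the ribs inside the griddle with its grill-marked face up; it is hot, so do not touch it with the fingers. Then lay the turner back on its rest as it was, and last set the grill press flat and centred on top of the sandwich, without disturbing the jars and other things standing around.

Things in the scene. Friction and masses are not known exactly. Their poses are not given: they have to be found in the camera images.
- griddle: Black iron griddle plate on the hob, fixed, 346 x 200 mm (inside 330 x 184), loop handles 32 mm out at both short ends, tops z 26. Origin: centre of underside; x along length and ribs, away from the end where the sandwich starts. Floor z 6; ribs 6 wide, tops z 15, at y 0, +-24, +-48, +-72: grooves 18 wide, 9 deep, centred at y +-12, +-36, +-60. Wall 8 thick, top z 24.
- sandwich: Stiff closed toasted sandwich, about 0.14 kg, 91 (x) x 101 (y) x 22 mm, origin at its middle. Lies on the ribs, x roughly along the griddle's, 78 to 92 mm from the inner end wall at -x, plain face up (z up); its -z face has grill marks. Tipped over its +x edge it lands about 115 mm further along; square on end it can stand on its 22 mm edge and needs a push on.
- turner: Comb turner, 0.16 kg, 240 x 84 mm. Origin: under the middle of the tooth tips; x out of the tips, z up. Four steel teeth 8 wide, 3 thick (z 0 to 3), at y +-12, +-36, from x 0 back to x -41 mm, where a riser meets a cross plate (x -41 to -65, z 10 to 13). Cranked neck (radius 4.5) to a level wooden handle 18 x 18 mm, x -115 to -240, centre line z 62.
- turner_grip (a point): Point on the centre line of the turner's handle, at x = -145, z = 62 mm in the turner's frame, near its balance: a good place to pinch it across from above.
- rest: White ceramic rest for the turner, fixed, 258 x 104 mm, origin at centre of underside. Flat tray (top z 6, rim z 12) for the teeth; an upright at x -108 mm has a notch 32 mm wide (bottom z 59, prongs to z 79) for the handle. The turner lies with its x along the rest's x.
- rest_grip (a point): Point fixed to the rest where turner_grip is when the turner lies properly on the rest.
- rest_tip (a point): Point fixed to the rest where the turner's origin is when it lies properly on the rest.
- press: Grill press, 0.6 kg or so: flat black iron plate 100 mm (x) x 108 mm (y) x 10 mm with two posts and a wooden bar, 18 x 18 mm and 96 mm long along y, centre line 56 mm above the underside. Origin: centre of the plate's underside.
- press_grip (a point): Middle of the press's wooden bar, on its centre line.
- salt: Bystander, to be left where it is: small clear salt shaker with a domed grey top, 44 mm across, 90 mm tall. Origin: centre of its underside.
- pepper: Bystander, to be left where it is: dark turned-wood pepper mill, 58 mm across, 170 mm tall. Origin: centre of its underside.
- butter: Bystander, to be left where it is: block of butter in its wrapper, 73 x 102 x 37 mm. Origin: centre of its underside.
- jam: Bystander, to be left where it is: jam jar with a red lid, 65 mm across, 86 mm tall. Origin: centre of its underside.

How it is judged:
By the outcome, as a careful person would: the job done as asked, in the order asked, and still so for the second after the job is handed in, with the robot touching nothing.
It also fails if it takes over 64 s, if anything falls off the work surface, if the arm or the gripper's body presses on something with over 40 N, if the wrist force passes 120 N, or if a joint passes its speed limit or range.

## Working session

There is one attempt and no reset: what is moved stays moved. The work goes in short steps, Python scripts to look and compute and a tool call to move; the robot and the scene stay as the last step left them, time stands still between calls to the robot, and variables do not carry over. Pictures are saved under pics/ and viewed, at most 10 in all, crops included, and the job is handed in when it is done.

Besides the shell and the picture viewer there is one more tool, called by a JSON object that holds its "name" and its "arguments", one argument or row to a line. servo_tool: Moves the arm, as the interface text tells. Shift numbers are shares of 0.4 m and turn numbers shares of 180 degrees, none past 1 either way. Its arguments: {"type":"object","properties":{"steps":{"type":"array"},"gripper":{"type":"number"},"grip_force":{"type":"number"}},"required":["steps"]}

```bash
mkdir -p pics; ls
cat > h.py <<'E'
import numpy as np, cv2
from scipy.spatial.transform import Rotation as Ro
from cell import ctrl
np.set_printoptions(precision=4,suppress=True)
def w(cam,p,s=None):
    m=ctrl.camera_model(cam); p=np.array(p)
    if cam=='wrist':
        s=s or ctrl.get_state(); M=np.array(m['mount']); q=M[:3,:3]@p+M[:3,3]
        return Ro.from_rotvec(s['tcp_rot']).as_matrix()@q+np.array(s['ee_pos'])
    return np.array(m['R']).T@(p-np.array(m['t']))
def shot(cam,name): 
    im=ctrl.get_image(cam); cv2.imwrite(f'pics/{name}.png',im[:,:,::-1]); return im
def find(cam,things,f='spot_point',s=None):
    for th in things:
        for r in getattr(ctrl,f)(cam,th)[:2]:
            print(cam,th,round(r['p'],2),w(cam,r['location'],s))
def loc(P,s=None):
    s=s or ctrl.get_state(); R=Ro.from_rotvec(s['tcp_rot']).as_matrix()
    return R.T@(np.array(P)-np.array(s['ee_pos']))
E
python3 - <<'E'
from h import *
s=ctrl.get_state(); print(s['ee_pos'],s['tcp_rot'],Ro.from_rotvec(s['tcp_rot']).as_matrix(),s['grip_width'],s['ft_force'])
for c in ('scene','top'):
    shot(c,c+'0')
    find(c,['griddle','sandwich','turner','turner_grip','rest','rest_grip','rest_tip','press','press_grip','salt','pepper','butter','jam'])
print(ctrl.get_state()['t'])
E
```

```text
pics
[ 0.2052 -0.4828  0.2306] [-3.0769 -0.6266  0.0001] [[ 0.9204  0.3911 -0.0004]
 [ 0.3911 -0.9204  0.0015]
 [ 0.0002 -0.0016 -1.    ]] 0.08525752998917523 [-0.7514 -0.293  -0.0947]
scene griddle 0.77 [ 0.6031 -0.1749  0.0026]
scene sandwich 0.91 [ 0.6047 -0.1445  0.0287]
scene turner 0.7 [ 0.6451  0.1555 -0.0018]
scene turner_grip 0.6 [0.4998 0.1621 0.0653]
scene rest 0.85 [ 0.5332  0.1601 -0.0003]
scene rest_grip 0.72 [ 0.6434  0.4588 -0.0034]
scene rest_tip 0.64 [0.6424 0.1607 0.0061]
scene press 0.95 [0.5712 0.352  0.0008]
scene press_grip 0.62 [0.5693 0.345  0.0564]
scene salt 0.91 [0.7675 0.0643 0.0004]
scene salt 0.32 [0.6391 0.1599 0.0071]
scene pepper 0.56 [ 0.7716  0.1776 -0.0003]
scene pepper 0.28 [0.6433 0.1569 0.0012]
scene butter 0.93 [0.7286 0.2792 0.0017]
scene jam 0.72 [ 0.6452  0.4561 -0.0003]
top griddle 0.96 [ 0.6003 -0.1752  0.0088]
top sandwich 0.82 [ 0.6029 -0.1409  0.0319]
top turner 0.85 [0.6403 0.1576 0.0071]
top turner 0.63 [0.7322 0.2803 0.0012]
top turner_grip 0.59 [0.5004 0.16   0.0692]
top rest 0.8 [0.5325 0.1542 0.0017]
top rest 0.62 [ 0.774   0.1783 -0.0004]
top rest_grip 0.67 [0.5015 0.1588 0.0709]
top rest_grip 0.15 [ 0.7726  0.0663 -0.0017]
top rest_tip 0.61 [0.6426 0.1554 0.009 ]
top press 0.63 [0.5718 0.3462 0.0026]
top press_grip 0.55 [0.5741 0.3459 0.0571]
top salt 0.73 [ 0.7709  0.0687 -0.003 ]
top pepper 0.6 [ 0.7705  0.1795 -0.0017]
top butter 0.68 [0.7303 0.2796 0.0043]
top butter 0.22 [0.4986 0.1598 0.0715]
top jam 0.9 [0.6415 0.4564 0.0013]
1.4
```

View pics/top0.png

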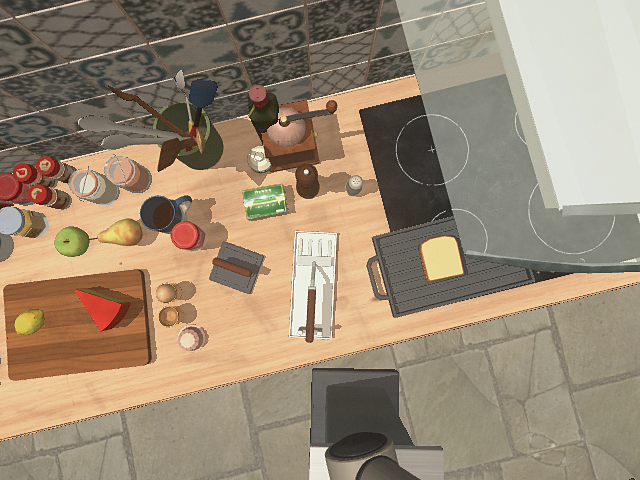

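View pics/scene0.png

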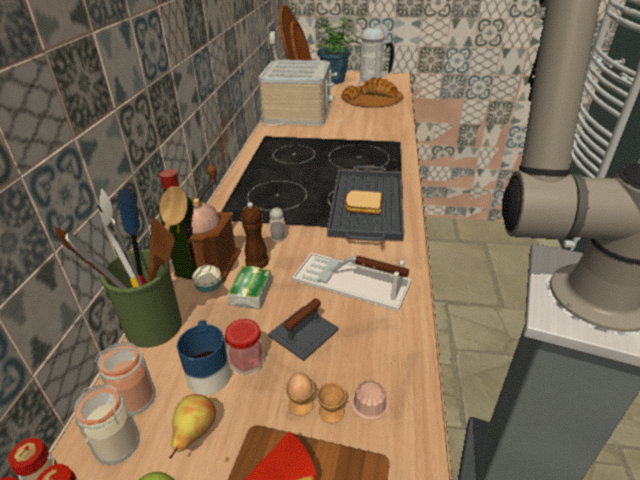

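Run:
```python
from h import *
for c in ('scene','top'):
    m=ctrl.camera_model(c); R=np.array(m['R']);C=-R.T@np.array(m['t']); print(c,C,R[2],m['K'][0][0])
    if c=='scene':
        for px in ((300,0),(400,0),(520,0)):
            d=R.T@np.linalg.inv(np.array(m['K']))@[px[0],px[1],1]
            for y in (0,-.3): print(px,C+d*(y-C[1])/d[1])
print(ctrl.camera_model('wrist'))
```

```text
scene [0.2858 0.9281 0.7005] [ 0.3179 -0.7441 -0.5876] 454.2031403275997
(300, 0) [0.7132 0.     0.557 ]
(300, 0) [ 0.8513 -0.3     0.5106]
(400, 0) [0.5095 0.     0.5654]
(400, 0) [ 0.5818 -0.3     0.5217]
(520, 0) [0.3028 0.     0.5739]
(520, 0) [ 0.3082 -0.3     0.533 ]
top [0.5545 0.1288 1.1395] [ 0.0827  0.0187 -0.9964] 463.02428627093406
{'K': array([[410.2252,   0.    , 312.8495],
       [  0.    , 410.2252, 238.4506],
       [  0.    ,   0.    ,   1.    ]]), 'mount': array([[ 0.0002, -0.9657, -0.2597,  0.0658],
       [ 1.    ,  0.0002,  0.0002,  0.0008],
       [-0.0001, -0.2597,  0.9657, -0.1424],
       [ 0.    ,  0.    ,  0.    ,  1.    ]])}
```

{"name": "servo_tool", "arguments": {
  "steps": [0.97,-0.35,0,-0.87,0.97,-0.35,0,-0.87,0.97,-0.35,0,-0.87,0.97,-0.35,0,-0.87,0.97,-0.35,0,-0.87,0.97,-0.35,0,-0.87,0.97,-0.35,0,-0.87,0.97,-0.35,0,-0.87,0.97,-0.35,0,-0.87,0.97,-0.35,0,-0.87],
  "gripper": 1
}}

```text
t: 2.23
ee_pos: [0.5092, -0.2005, 0.2315]
tcp_rot: [2.121, 2.317, 0.0]
ft_force: [0.6, -0.1, 0.9]
grip_width: 0.0854
grip_force: 0.0
```

{"name": "servo_tool", "arguments": {
  "steps": [0.2,0.2,0,0,0.2,0.2,0,0,0.2,0.2,0,0,0.2,0.2,0,0]
}}

```text
t: 2.57
ee_pos: [0.5838, -0.1116, 0.2308]
tcp_rot: [-2.124, -2.315, -0.003]
ft_force: [-0.4, 0.6, 0.1]
grip_width: 0.0858
grip_force: 0.0
```

Run:
```python
from h import *
s=ctrl.get_state(); print(s['ee_pos'],s['tcp_rot'],s['joint_positions'])
shot('wrist','w1'); find('wrist',['griddle','sandwich'],s=s)
import json; json.dump({k:np.array(s[k]).tolist() for k in('ee_pos','tcp_rot')},open('pics/w1.json','w'))
```

```text
[ 0.5838 -0.1116  0.2308] [-2.1235 -2.3149 -0.0031] [-0.3188  0.4703  1.325   0.002   1.3457 -0.4054]
wrist sandwich 0.73 [ 0.6037 -0.1456  0.0316]
```

View pics/w1.png

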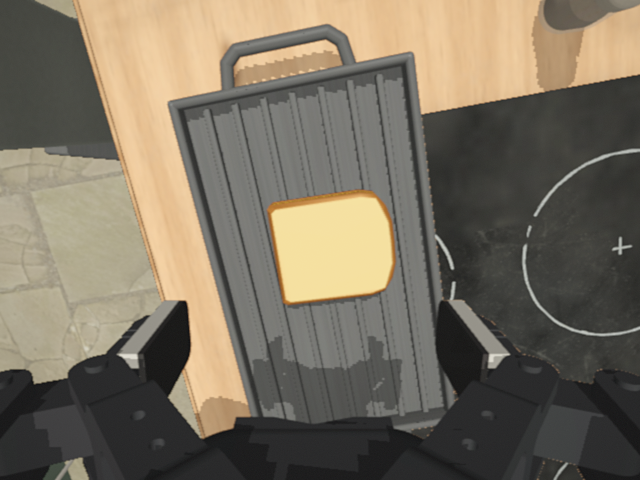

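```bash
cat > fit.py <<'E'
from h import *
import json
from scipy.optimize import least_squares
def proj(cam,s,X):
    m=ctrl.camera_model(cam);K=np.array(m['K'])
    if cam=='wrist':
        M=np.array(m['mount']);R=Ro.from_rotvec(s['tcp_rot']).as_matrix()
        c=((X-np.array(s['ee_pos']))@R-M[:3,3])@M[:3,:3]
    else: c=X@np.array(m['R']).T+np.array(m['t'])
    u=c@K.T; return u[:,:2]/u[:,2:]
def unproj(s,px,z):
    m=ctrl.camera_model('wrist');M=np.array(m['mount']);R=Ro.from_rotvec(s['tcp_rot']).as_matrix()
    d=R@M[:3,:3]@np.linalg.inv(m['K'])@[*px,1]; C=R@M[:3,3]+s['ee_pos']; return C+d*(z-C[2])/d[2]
def seg(a,b,n=80): t=np.linspace(0,1,n)[:,None]; return np.array(a)*(1-t)+np.array(b)*t
def rect(hx,hy,z): c=[(-hx,-hy,z),(hx,-hy,z),(hx,hy,z),(-hx,hy,z)]; return np.vstack([seg(c[i],c[(i+1)%4]) for i in range(4)])
def pose(p,X):
    c,s=np.cos(p[2]),np.sin(p[2]); return X@np.array([[c,s,0],[-s,c,0],[0,0,1]])+[p[0],p[1],p[3]]
def chamfer(im,cam,s,X,p0,mask=None,scale=(8,4,2,1),zfree=True,lo=30,hi=80):
    e=cv2.Canny(cv2.GaussianBlur(cv2.cvtColor(im,cv2.COLOR_RGB2GRAY),(3,3),0),lo,hi)
    if mask is not None: e[~mask]=0
    D=cv2.distanceTransform(255-e,cv2.DIST_L2,5)
    p=np.array(p0,float)
    def f(q,sc):
        q4=np.r_[q,p0[3]] if len(q)==3 else q
        u=proj(cam,s,pose(q4,X)).astype(np.float32)
        d=cv2.remap(D,u[:,:1],u[:,1:],cv2.INTER_LINEAR,borderValue=20)[:,0]
        return np.r_[np.minimum(d,20),(q4[3]-p0[3])/.004*3] 
    for sc in scale:
        r=least_squares(f,p if zfree else p[:3],args=(sc,),loss='soft_l1',f_scale=sc,diff_step=1e-4,x_scale=[.01,.01,.05,.01][:4 if zfree else 3])
        p=np.r_[r.x,p0[3]] if not zfree else r.x
    return p,np.median(f(p if zfree else p[:3],1))
E
python3 - <<'E'
from fit import *
s=json.load(open('pics/w1.json')); im=cv2.imread('pics/w1.png')[:,:,::-1].copy()
a=unproj(s,(170,103),.024);b=unproj(s,(414,55),.024);c=unproj(s,(251,415),.024);print(a,b,np.linalg.norm(a-b))
ax=(c-a)/np.linalg.norm(c-a); yaw=np.arctan2(ax[1],ax[0]); yaw2=np.arctan2((a-b)[1],(a-b)[0])+np.pi/2; print(yaw,yaw2)
m=(a+b)/2; p0=np.array([*(m+ax*.173)[:2],yaw,0.002]); print(p0)
X=np.vstack([rect(.173,.1,.024),rect(.165,.092,.024)])
p,e=chamfer(im,'wrist',s,X,p0); print(p,e)
Xr=np.vstack([X]+[seg((-.165,y*.001+d,.015),(.165,y*.001+d,.015)) for y in range(-72,73,24) for d in(-.003,.003)])
p,e=chamfer(im,'wrist',s,Xr,p,scale=(3,2,1)); print(p,e)
json.dump(p.tolist(),open('pics/griddle.json','w'))
hsv=cv2.cvtColor(im,cv2.COLOR_RGB2HSV); mk=cv2.inRange(hsv,(12,60,150),(40,255,255)); 
n,l,st,_=cv2.connectedComponentsWithStats(mk); lab=l[250,330]; cn=cv2.findContours((l==lab).astype(np.uint8),0,2)[0][0]
W=np.array([unproj(s,q[0],.037+p[3])[:2] for q in cn])*1000
cy,sy=np.cos(p[2]),np.sin(p[2]); G=(W/1000-p[:2])@np.array([[cy,-sy],[sy,cy]])
print('rect in griddle frame',cv2.minAreaRect((G*1000).astype(np.float32)),G.min(0),G.max(0))
o=im[:,:,::-1].copy()
for u in proj('wrist',s,pose(p,Xr)): cv2.circle(o,(int(u[0]),int(u[1])),0,(0,0,255),-1)
cv2.imwrite('pics/w1o.png',o)
E
```

```text
[ 0.462  -0.0371  0.024 ] [0.6535 0.0156 0.024 ] 0.19859647959080473
-1.303627389976514 -1.3022310234100694
[ 0.6034 -0.1776 -1.3036  0.002 ]
[ 0.602  -0.1739 -1.2998  0.002 ] 1.15625
[ 0.6032 -0.1726 -1.295  -0.0009] 2.068495988845825
rect in griddle frame ((-27.536781311035156, 10.016670227050781), (102.141357421875, 93.59606170654297), 87.34639739990234) [-0.0758 -0.043 ] [0.0203 0.0613]
```

View pics/w1o.png

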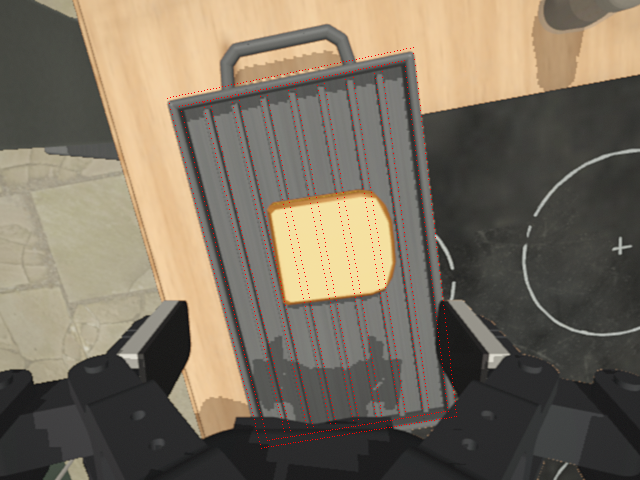

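{"name": "servo_tool", "arguments": {
  "steps": [0.66,-0.05,0,-0.47,0.66,-0.05,0,-0.47,0.66,-0.05,0,-0.47,0.66,-0.05,0,-0.47,0.66,-0.05,0,-0.47,0.66,-0.05,0,-0.47,0.66,-0.05,0,-0.47,0.66,-0.05,0,-0.47,0.66,-0.05,0,-0.47,0.66,-0.05,0,-0.47]
}}

```text
t: 3.55
ee_pos: [0.5394, 0.144, 0.2315]
tcp_rot: [0.368, 3.12, -0.001]
ft_force: [0.2, 0.3, 0.6]
grip_width: 0.0852
grip_force: 0.0
```

{"name": "servo_tool", "arguments": {
  "steps": [0,0,0,-0.07,0,0,0,-0.07,0,0,0,-0.07]
}}

```text
t: 3.8
ee_pos: [0.5396, 0.1435, 0.2315]
tcp_rot: [0.029, 3.141, -0.001]
ft_force: [0.4, 0.5, 0.2]
grip_width: 0.0855
grip_force: 0.0
```

Run:
```python
from fit import *
s=ctrl.get_state(); print(s['ee_pos'],s['tcp_rot'],s['joint_positions'])
shot('wrist','w2'); json.dump({k:np.array(s[k]).tolist() for k in('ee_pos','tcp_rot')},open('pics/w2.json','w'))
find('wrist',['turner','turner_grip','rest_grip','rest_tip','rest','press','press_grip'],s=s)
```

```text
[0.5396 0.1435 0.2315] [ 0.0295  3.1413 -0.0006] [ 0.1229  0.4031  1.4304 -0.0004  1.3079 -1.429 ]
wrist turner 0.79 [0.6448 0.1544 0.0056]
wrist turner 0.22 [ 0.7726  0.0628 -0.    ]
wrist turner_grip 0.87 [0.4992 0.1595 0.0683]
wrist rest_grip 0.86 [0.4992 0.158  0.068 ]
wrist rest_tip 0.83 [0.6445 0.1569 0.0048]
wrist rest 0.92 [0.5308 0.1619 0.001 ]
wrist press 0.68 [0.5736 0.3457 0.0023]
wrist press 0.32 [0.5711 0.3474 0.052 ]
wrist press_grip 0.98 [0.5742 0.3474 0.0538]
wrist press_grip 0.52 [0.643  0.4551 0.0017]
```

View pics/w2.png

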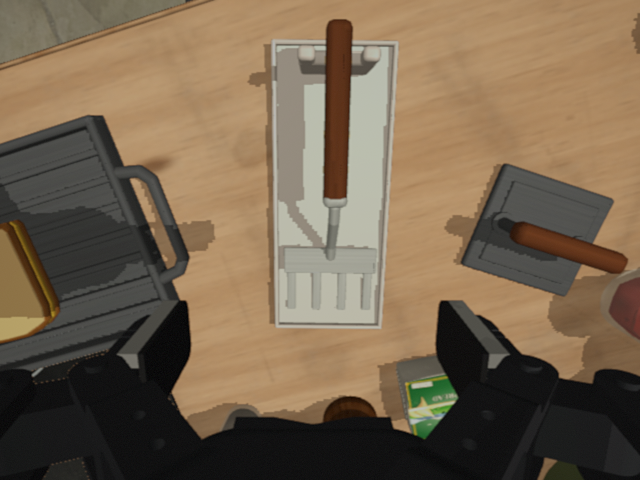

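Run:
```python
from fit import *
s=json.load(open('pics/w2.json')); im=cv2.imread('pics/w2.png')[:,:,::-1].copy()
U=lambda u,v,z:unproj(s,(u,v),z)
hsv=cv2.cvtColor(im,cv2.COLOR_RGB2HSV); mk=((hsv[:,:,2]<150)&((hsv[:,:,0]<12)|(hsv[:,:,0]>170))&(hsv[:,:,1]>120))
mk[:, :300]=0; mk[:,380:]=0
rows=[r for r in range(45,190,5) if 10<mk[r].sum()<40]
P=np.array([U((np.where(mk[r])[0].min()+np.where(mk[r])[0].max())/2,r,.077)[:2] for r in rows])
k=np.polyfit(P[:,0],P[:,1],1); print('handle line',k,np.arctan(k[0]),'y at .5',np.polyval(k,.5),len(rows))
t=[U(u,308.5,.009) for u in(292,317,342,366.5)]; print(t)
t1=[U(u,274,.012) for u in(291,316.5,342,367.5)]; print('roots',t1)
print('tipmid',np.mean(t,0), 'perp yaw',np.arctan2(*(t[0]-t[3])[:2][::-1])+np.pi/2, 'plate', U(285,249,.019),U(377,248.5,.019))
c=[U(272,42,.012),U(397,42,.012),U(277,327,.012),U(382,327,.012)]; print(np.array(c)); print('rest yaw',[np.arctan2((c[i]-c[j])[1],(c[i]-c[j])[0]) for i,j in((2,0),(3,1))],np.mean(c,0))
print('end of handle',U(340,20,.075))
```

```text
handle line [-0.0295  0.1745] -0.029496937517691658 y at .5 0.1597300915841484 29
[array([0.6425, 0.1207, 0.009 ]), array([0.643 , 0.1448, 0.009 ]), array([0.6434, 0.169 , 0.009 ]), array([0.6438, 0.1926, 0.009 ])]
roots [array([0.6061, 0.1211, 0.012 ]), array([0.6065, 0.1449, 0.012 ]), array([0.607 , 0.1688, 0.012 ]), array([0.6074, 0.1926, 0.012 ])]
tipmid [0.6432 0.1568 0.009 ] perp yaw -0.018407614210967704 plate [0.5795 0.1169 0.019 ] [0.5806 0.1999 0.019 ]
[[0.4067 0.1121 0.012 ]
 [0.4086 0.2133 0.012 ]
 [0.6604 0.1057 0.012 ]
 [0.6622 0.2076 0.012 ]]
rest yaw [np.float64(-0.025400116806006536), np.float64(-0.022476031110044693)] [0.5345 0.1597 0.012 ]
end of handle [0.406  0.1632 0.075 ]
```

{"name": "servo_tool", "arguments": {
  "steps": [0.105,0.04,0.1,0.001,0.105,0.04,0.2,0.001,0.105,0.04,0.28,0.001,0.105,0.04,0.36,0.001,0.105,0.04,0.42,0.001,0.105,0.04,0.455,0.001,0.105,0.04,0.455,0.001,0.105,0.04,0.455,0.001]
}}

```text
t: 4.87
ee_pos: [0.4978, 0.1619, 0.049]
tcp_rot: [-0.037, -3.14, 0.001]
ft_force: [-0.2, 0.1, -0.2]
grip_width: 0.0853
grip_force: 0.0
```

{"name": "servo_tool", "arguments": {
  "steps": [0,0,0,0,0,0,0,0,0,0,0,0,0,0,0,0,0,0,0,0,0,0,0,0,0,0,0,0,0,0,0,0],
  "gripper": 0,
  "grip_force": 100
}}

```text
t: 5.53
ee_pos: [0.4983, 0.162, 0.0501]
tcp_rot: [0.037, 3.14, 0.0]
ft_force: [-1.2, -0.5, 5.4]
grip_width: 0.0164
grip_force: 98.2
```

{"name": "servo_tool", "arguments": {
  "steps": [0,0,-0.05,0,0,0,-0.12,0,0,0,-0.2,0,0,0,-0.28,0,0,0,-0.3,0,0,0,-0.3,0]
}}

```text
t: 6.03
ee_pos: [0.4993, 0.1622, 0.1717]
tcp_rot: [0.036, 3.136, 0.001]
ft_force: [0.4, -0.5, -2.3]
grip_width: 0.0163
grip_force: 97.8
```

Run:
```python
from fit import *
s=ctrl.get_state(); print(s['ee_pos'],s['tcp_rot'],s['ft_force'],s['grip_width'])
im=shot('wrist','w3'); json.dump({k:np.array(s[k]).tolist() for k in('ee_pos','tcp_rot')},open('pics/w3.json','w'))
hsv=cv2.cvtColor(im,cv2.COLOR_RGB2HSV); mk=((hsv[:,:,2]<150)&((hsv[:,:,0]<12)|(hsv[:,:,0]>170))&(hsv[:,:,1]>120))
mk[:,:220]=0; mk[:,420:]=0
z=s['ee_pos'][2]+.019+.009
for r in range(20,320,20):
    q=np.where(mk[r])[0]
    if len(q)>10: print(r,q.min(),q.max(),loc(unproj(s,((q.min()+q.max())/2,r),z),s))
```

```text
[0.4993 0.1622 0.1717] [0.0359 3.1361 0.0014] [ 0.3577 -0.4876 -2.3095] 0.016320145343912726
20 294 335 [ 0.0914 -0.0003 -0.0285]
40 283 346 [ 0.0868 -0.0003 -0.0285]
60 284 346 [ 0.0821 -0.0001 -0.0284]
80 284 345 [ 0.0773 -0.0003 -0.0284]
100 284 345 [ 0.0723 -0.0003 -0.0284]
120 284 344 [ 0.0673 -0.0004 -0.0284]
140 285 344 [ 0.0621 -0.0002 -0.0283]
160 285 343 [ 0.0567 -0.0004 -0.0283]
180 285 343 [ 0.0513 -0.0004 -0.0283]
200 285 342 [ 0.0457 -0.0005 -0.0282]
220 286 342 [ 0.0399 -0.0004 -0.0282]
240 286 341 [ 0.034  -0.0005 -0.0282]
260 286 340 [ 0.0279 -0.0006 -0.0281]
280 287 340 [ 0.0217 -0.0005 -0.0281]
300 285 341 [ 0.0152 -0.0006 -0.0281]
```

View pics/w3.png

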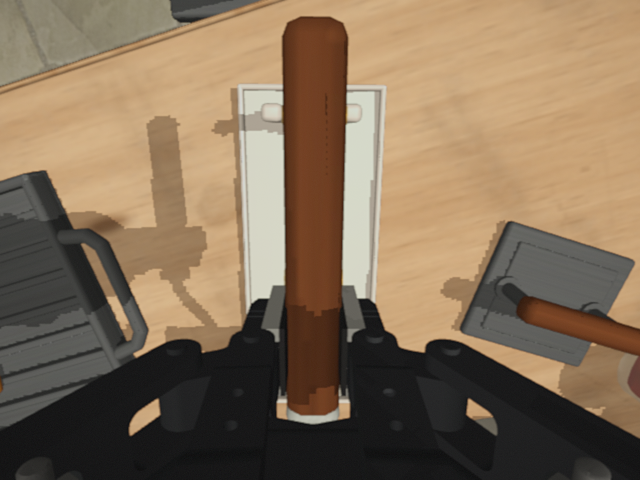

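{"name": "servo_tool", "arguments": {
  "steps": [-0.109,-0.279,0.1,0.4067,-0.109,-0.279,0.1,0.4067,-0.109,-0.279,0.1,0.4067,-0.109,-0.279,0.1,0.4067,-0.109,-0.279,0.1,0.4067,-0.109,-0.279,0.1,0.4067,-0.109,-0.279,0.1,0.4067,-0.109,-0.279,0.1,0.4067,-0.109,-0.279,0.1,0.4067,-0.109,-0.279,0.1,0.4067]
}}

```text
t: 6.92
ee_pos: [0.5374, 0.0494, 0.1265]
tcp_rot: [-1.873, -2.517, 0.004]
ft_force: [-1.0, 0.6, -2.4]
grip_width: 0.0162
grip_force: 98.1
```

{"name": "servo_tool", "arguments": {
  "steps": [0,0,0,0.005,0,0,0,0.005,0,0,0,0.005]
}}

```text
t: 7.17
ee_pos: [0.5383, 0.0494, 0.128]
tcp_rot: [-1.882, -2.513, 0.002]
ft_force: [0.0, -0.3, -2.0]
grip_width: 0.016
grip_force: 98.1
```

```bash
cat >> fit.py <<'E'
G=np.array([.6027,-.1755]);GY=-1.301;gx=np.array([np.cos(GY),np.sin(GY)]);gy=np.array([-gx[1],gx[0]])
def tstate():
    s=ctrl.get_state(); R=Ro.from_rotvec(s['tcp_rot']).as_matrix(); yaw=np.arctan2(R[1,0],R[0,0])
    tip=np.array(s['ee_pos'])[:2]-R[:2,0]*.145-G
    print('t',s['t'],'tcp',np.array(s['ee_pos']),'yaw',round(yaw,4),'dyaw deg',np.degrees(GY+np.pi-yaw).round(2),'tilt',R[:2,2],'tip in griddle',tip@gx,tip@gy,'z0',s['ee_pos'][2]-.0441,'F',np.array(s['ft_force']))
    return s
E
python3 - <<'E'
from fit import *
tstate()
im=shot('top','t1'); c=im[180:340,340:560]; cv2.imwrite('pics/t1c.png',cv2.resize(c,None,fx=3.6,fy=3.6,interpolation=cv2.INTER_CUBIC)[:,:,::-1])
E
```

```text
t 7.1667 tcp [0.5383 0.0494 0.128 ] yaw 1.8563 dyaw deg -0.9 tilt [-0.0023  0.    ] tip in griddle -0.08892806608016712 0.0001410367449615063 z0 0.0839209077480996 F [ 0.0395 -0.3472 -1.9992]
```

View pics/t1c.png

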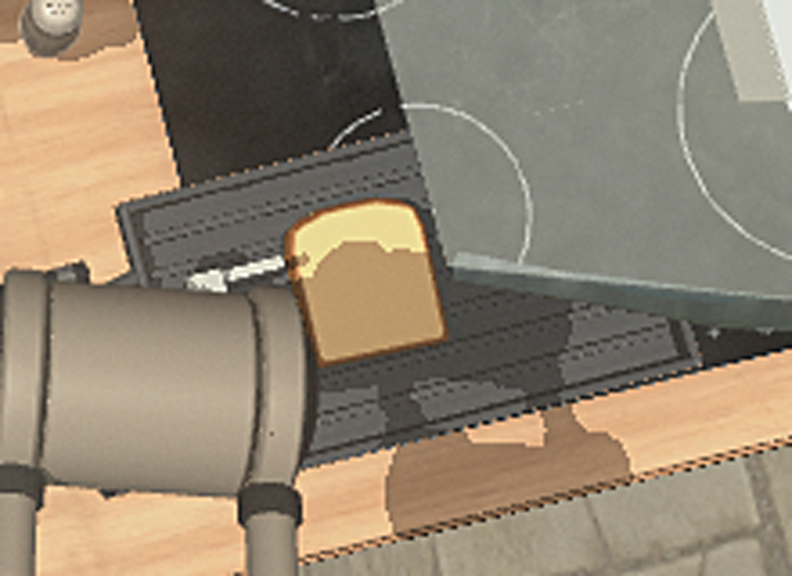

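{"name": "servo_tool", "arguments": {
  "steps": [0,0.005,0,0.005,0,0.005,0.05,0.005,0,0.005,0.1,0.005,0,0.005,0.135,0.005,0,0.005,0.135,0.005,0,0.005,0.135,0.005]
}}

```text
t: 7.72
ee_pos: [0.5407, 0.05, 0.0749]
tcp_rot: [-1.906, -2.496, 0.001]
ft_force: [0.3, -0.4, -1.3]
grip_width: 0.0164
grip_force: 98.1
```

Run:
```python
from fit import *
tstate()
im=shot('scene','s1'); c=im[130:260,290:450]; cv2.imwrite('pics/s1c.png',cv2.resize(c,None,fx=4.6,fy=4.6,interpolation=cv2.INTER_CUBIC)[:,:,::-1])
s=ctrl.get_state(); shot('wrist','w4'); json.dump({k:np.array(s[k]).tolist() for k in('ee_pos','tcp_rot')},open('pics/w4.json','w'))
```

```text
t 7.7167 tcp [0.5407 0.05   0.0749] yaw 1.8375 dyaw deg 0.17 tilt [-0.0014 -0.    ] tip in griddle -0.08883913500089347 -0.00012582895966156693 z0 0.030797647002274664 F [ 0.3383 -0.3882 -1.3259]
```

View pics/s1c.png

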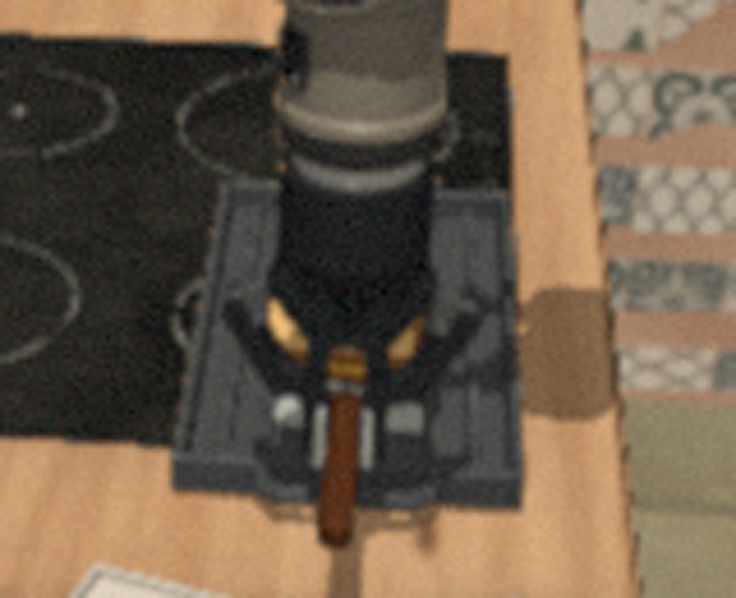

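{"name": "servo_tool", "arguments": {
  "steps": [0,0,0.02,0,0,0,0.035,0,0,0,0.048,0,0,0,0.054,0,0,0,0.054,0]
}}

```text
t: 8.23
ee_pos: [0.5414, 0.0493, 0.0542]
tcp_rot: [1.905, 2.496, -0.001]
ft_force: [-2.6, -4.9, 6.8]
grip_width: 0.0161
grip_force: 99.5
```

Run:
```python
from fit import *
tstate()
```

```text
t 8.2333 tcp [0.5414 0.0493 0.0542] yaw 1.8378 dyaw deg 0.16 tilt [ 0.0011 -0.0016] tip in griddle -0.08803015313558106 0.00038876980736880784 z0 0.010058248374852238 F [-2.5562 -4.8842  6.8081]
```

{"name": "servo_tool", "arguments": {
  "steps": [0,0,-0.003,0,0,0,-0.003,0,0,0,-0.003,0]
}}

```text
t: 8.48
ee_pos: [0.5417, 0.0498, 0.0554]
tcp_rot: [1.906, 2.495, 0.002]
ft_force: [0.4, -0.3, 3.6]
grip_width: 0.0161
grip_force: 99.0
```

{"name": "servo_tool", "arguments": {
  "steps": [-0.008,0,-0.003,0,-0.015,0,-0.003,0,-0.015,0,-0.003,0,-0.015,0,-0.003,0]
}}

```text
t: 8.82
ee_pos: [0.5427, 0.0435, 0.0559]
tcp_rot: [1.906, 2.496, -0.001]
ft_force: [0.7, -2.7, 1.4]
grip_width: 0.0162
grip_force: 98.7
```

Run:
```python
from fit import *
s=tstate(); print(s['torque'])
```

```text
t 8.8167 tcp [0.5427 0.0435 0.0559] yaw 1.8372 dyaw deg 0.2 tilt [ 0.0003 -0.0009] tip in griddle -0.08209862778014827 5.3245916047633957e-05 z0 0.011803219344131387 F [ 0.7167 -2.6756  1.4109]
[-0.696  -0.2196 -0.0273]
```

Run:
```python
from fit import *
S={k:json.load(open(f'pics/{k}.json')) for k in('w1','w2','w3')}
for z in(.02,.024,.028,.032): print(z,[unproj(S[k],p,z)[:2] for k,p in(('w1',(170,103)),('w2',(97,117)),('w3',(44,172)))])
s=ctrl.get_state(); print(s['ft_force'],s['torque'])
ctrl.get_image('wrist'); find('wrist',['griddle'],s=s)
```

```text
0.02 [array([ 0.4606, -0.037 ]), array([ 0.4627, -0.0334]), array([ 0.4611, -0.0275])]
0.024 [array([ 0.4619, -0.0371]), array([ 0.4628, -0.0314]), array([ 0.4607, -0.0249])]
0.028 [array([ 0.4632, -0.0373]), array([ 0.463 , -0.0294]), array([ 0.4603, -0.0222])]
0.032 [array([ 0.4646, -0.0374]), array([ 0.4631, -0.0274]), array([ 0.46  , -0.0196])]
[ 0.7167 -2.6756  1.4109] [-0.696  -0.2196 -0.0273]
```

{"name": "servo_tool", "arguments": {
  "steps": [0,0,0,0,0,0,0,0]
}}

```text
t: 9.08
ee_pos: [0.5425, 0.0439, 0.056]
tcp_rot: [1.907, 2.497, -0.0]
ft_force: [1.5, -2.3, 1.3]
grip_width: 0.0163
grip_force: 98.7
```

{"name": "servo_tool", "arguments": {
  "steps": [0,0,-0.003,0,0,0,-0.003,0,0,0,-0.003,0]
}}

```text
t: 9.33
ee_pos: [0.5419, 0.0446, 0.057]
tcp_rot: [-1.906, -2.495, 0.0]
ft_force: [-1.0, 1.5, -0.8]
grip_width: 0.0162
grip_force: 98.3
```

Run:
```python
from fit import *
s=tstate(); print(s['torque'])
```

```text
t 9.3333 tcp [0.5419 0.0446 0.057 ] yaw 1.837 dyaw deg 0.21 tilt [-0.0013  0.0007] tip in griddle -0.08337599465585502 -0.0004034090339656918 z0 0.012872776994406143 F [-0.9682  1.469  -0.7658]
[0.1054 0.0319 0.005 ]
```

{"name": "servo_tool", "arguments": {
  "steps": [0,0,-0.006,0,0,0,-0.006,0,0,0,-0.006,0]
}}

```text
t: 9.58
ee_pos: [0.5424, 0.0442, 0.0597]
tcp_rot: [-1.907, -2.497, 0.0]
ft_force: [-0.5, -0.4, -1.4]
grip_width: 0.0164
grip_force: 98.3
```

Run:
```python
from fit import *
s=tstate(); print(s['torque'])
```

```text
t 9.5833 tcp [0.5424 0.0442 0.0597] yaw 1.8372 dyaw deg 0.2 tilt [-0.0002  0.    ] tip in griddle -0.08287003161499437 -5.373405275437698e-05 z0 0.015564069316850032 F [-0.538  -0.3832 -1.3632]
[ 0.0649 -0.0104 -0.0018]
```

{"name": "servo_tool", "arguments": {
  "steps": [0,0,0.008,0,0,0,0.008,0,0,0.006,0.008,0,0,0.012,0.008,0,0,0.017,0.008,0,0,0.017,0.008,0]
}}

```text
t: 10.08
ee_pos: [0.5478, 0.046, 0.056]
tcp_rot: [-1.906, -2.494, 0.003]
ft_force: [-5.1, -1.7, 1.9]
grip_width: 0.0165
grip_force: 98.7
```

Run:
```python
from fit import *
s=tstate(); print(s['torque'])
```

```text
t 10.0833 tcp [0.5478 0.046  0.056 ] yaw 1.8365 dyaw deg 0.24 tilt [-0.0037  0.0001] tip in griddle -0.08312488662852628 0.005559429477488446 z0 0.011850402868414059 F [-5.1024 -1.7138  1.879 ]
[-0.3394  0.7814 -0.4211]
```

{"name": "servo_tool", "arguments": {
  "steps": [0,-0.01,0,0,0,-0.02,0,0,0,-0.028,0,0,0,-0.034,0,0,0,-0.034,0,0]
}}

```text
t: 10.5
ee_pos: [0.5365, 0.0423, 0.0569]
tcp_rot: [1.905, 2.496, 0.002]
ft_force: [1.8, 0.5, -2.7]
grip_width: 0.0161
grip_force: 98.2
```

Run:
```python
from fit import *
s=tstate(); print(s['torque'])
```

```text
t 10.5 tcp [0.5365 0.0423 0.0569] yaw 1.8378 dyaw deg 0.16 tilt [ 0.0023 -0.0001] tip in griddle -0.08256209886250507 -0.0061344933131433355 z0 0.01275315421056332 F [ 1.8134  0.5244 -2.7477]
[ 0.2976 -0.5069  0.3691]
```

{"name": "servo_tool", "arguments": {
  "steps": [0,0.01,-0.004,0,0,0.016,-0.004,0,0,0.016,-0.004,0,-0.015,0.016,-0.004,0,-0.03,0.016,-0.004,0,-0.045,0.016,-0.004,0,-0.06,0.016,-0.004,0,-0.07,0.016,-0.004,0,-0.07,0.016,-0.004,0,-0.07,0.016,-0.004,0]
}}

```text
t: 11.33
ee_pos: [0.5494, 0.0166, 0.058]
tcp_rot: [-1.908, -2.496, 0.0]
ft_force: [-0.0, 0.0, -1.0]
grip_width: 0.0164
grip_force: 98.2
```

Run:
```python
from fit import *
s=tstate(); print(s['torque'])
shot('top','t2'); shot('scene','s2'); find('scene',['sandwich'])
ctrl.get_image('top') ; find('top',['sandwich'])
```

```text
t 11.3333 tcp [0.5494 0.0166 0.058 ] yaw 1.8363 dyaw deg 0.25 tilt [-0.0002  0.0001] tip in griddle -0.054385798709466596 -0.0007351274295546405 z0 0.013903841264574376 F [-0.0137  0.0018 -0.974 ]
[0.0612 0.0145 0.0605]
scene sandwich 0.68 [ 0.6028 -0.1414  0.0307]
top sandwich 0.57 [ 0.601  -0.139   0.0352]
```

{"name": "servo_tool", "arguments": {
  "steps": [0,0,-0.015,0,-0.001,0,-0.026,0,-0.003,0,-0.04,0,-0.006,0,-0.055,0,-0.01,0,-0.069,0,-0.016,0,-0.083,0,-0.023,0,-0.096,0,-0.023,0,-0.096,0]
}}

```text
t: 12.25
ee_pos: [0.5528, 0.0075, 0.0979]
tcp_rot: [1.906, 2.495, 0.002]
ft_force: [0.7, 0.6, -1.8]
grip_width: 0.0165
grip_force: 98.2
```

Run:
```python
from fit import *
s=tstate(); print(s['torque'])
a=shot('top','t3'); b=shot('scene','s3'); find('scene',['sandwich'])
c=cv2.resize(a[190:310,350:550],(800,480),interpolation=cv2.INTER_CUBIC)[:, :400]; d=cv2.resize(b[130:260,310:430],(400,433),interpolation=cv2.INTER_CUBIC)
o=np.zeros((480,800,3),np.uint8); o[:,:400]=c; o[:433,400:]=d; cv2.imwrite('pics/c3.png',o[:,:,::-1])
```

```text
t 12.25 tcp [0.5528 0.0075 0.0979] yaw 1.8368 dyaw deg 0.22 tilt [ 0.0025 -0.0006] tip in griddle -0.04465201194108981 0.00015120813712710644 z0 0.05380716995252269 F [ 0.7394  0.5685 -1.792 ]
[ 0.2158  0.0834 -0.0127]
scene sandwich 0.39 [ 0.6075 -0.1562  0.0511]
```

View pics/c3.png

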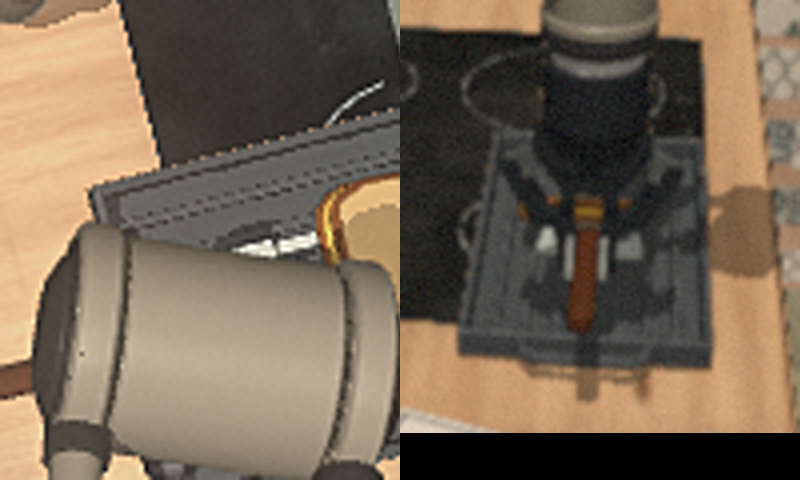

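{"name": "servo_tool", "arguments": {
  "steps": [-0.008,0,-0.012,0,-0.017,0,-0.024,0,-0.027,0,-0.035,0,-0.038,0,-0.045,0,-0.05,0,-0.054,0,-0.062,0,-0.062,0,-0.075,0,-0.069,0,-0.083,0,-0.072,0,-0.083,0,-0.072,0]
}}

```text
t: 13.15
ee_pos: [0.5612, -0.0248, 0.1257]
tcp_rot: [1.907, 2.495, 0.0]
ft_force: [0.6, 0.6, -1.8]
grip_width: 0.0164
grip_force: 98.1
```

```bash
cat >> fit.py <<'E'
def sw(cams=('scene','top','wrist')):
    for c in cams:
        s=ctrl.get_state(); ctrl.get_image(c)
        for f in('spot_point','recognise'):
            for r in getattr(ctrl,f)(c,'sandwich')[:1]:
                x=w(c,r['location'],s); print(c,f,round(r['p'],2),'griddle xy',(x[:2]-G)@gx,(x[:2]-G)@gy,'z',x[2])
E
python3 - <<'E'
from fit import *
s=tstate(); print(s['torque']); sw()
E
```

```text
t 13.15 tcp [ 0.5612 -0.0248  0.1257] yaw 1.8365 dyaw deg 0.24 tilt [ 0.0012 -0.0006] tip in griddle -0.011302743669817384 -0.0004304730266236354 z0 0.08162921692914804 F [ 0.5813  0.5524 -1.7954]
[ 0.0317 -0.0864 -0.0524]
scene spot_point 0.84 griddle xy 0.009277653294662258 0.007314487447775804 z 0.06364670555500615
scene recognise 0.61 griddle xy -0.00459238275582098 0.02613813039871613 z 0.0714947987000836
top recognise 0.51 griddle xy -0.008927416946338992 0.03575162008463753 z 0.10833335467317977
```

{"name": "servo_tool", "arguments": {
  "steps": [-0.012,0,-0.003,0,-0.024,0,-0.005,0,-0.036,0,-0.006,0,-0.048,0,-0.006,0,-0.06,0,-0.006,0,-0.07,0,-0.006,0,-0.08,0,-0.006,0,-0.09,0,-0.006,0,-0.1,0,-0.006,0,-0.1,0,-0.006,0]
}}

```text
t: 14.43
ee_pos: [0.5714, -0.0633, 0.1277]
tcp_rot: [1.907, 2.496, -0.0]
ft_force: [0.5, -0.3, -1.9]
grip_width: 0.0166
grip_force: 98.2
```

Run:
```python
from fit import *
s=tstate(); print(s['torque']); sw()
```

```text
t 14.4333 tcp [ 0.5714 -0.0633  0.1277] yaw 1.8365 dyaw deg 0.23 tilt [ 0.0003 -0.0004] tip in griddle 0.028538053793357988 -0.0008258587560237701 z0 0.08356573928881306 F [ 0.5218 -0.2823 -1.8795]
[0.013  0.0302 0.0146]
scene spot_point 0.72 griddle xy 0.04923603075933501 0.007066674541984281 z 0.062481948432487555
scene recognise 0.82 griddle xy 0.03423330156299309 0.0151992279850238 z 0.05354440452169548
```

{"name": "servo_tool", "arguments": {
  "steps": [-0.01,0,0,0,-0.02,0,0,0,-0.03,0,0,0,-0.03,0,0,0]
}}

```text
t: 15.22
ee_pos: [0.5747, -0.0751, 0.1277]
tcp_rot: [1.907, 2.496, -0.0]
ft_force: [0.2, -0.9, -1.3]
grip_width: 0.016
grip_force: 98.2
```

Run:
```python
from fit import *
s=tstate(); print(s['torque']); sw()
```

```text
t 15.2167 tcp [ 0.5747 -0.0751  0.1277] yaw 1.8364 dyaw deg 0.24 tilt [ 0.0004 -0.0005] tip in griddle 0.040739931408181156 -0.0008614049674912725 z0 0.08361512294202691 F [ 0.1709 -0.9036 -1.3378]
[0.0419 0.0107 0.0022]
scene spot_point 0.68 griddle xy 0.0842645293319824 0.006513617367117787 z 0.03189962648814587
scene recognise 0.63 griddle xy 0.0541459116019974 0.020119180908452224 z 0.03754652889191901
top recognise 0.58 griddle xy -0.5062646432137852 0.11086170500652388 z 0.012237056557018643
```

{"name": "servo_tool", "arguments": {
  "steps": [0.05,0,-0.05,-0.04,0.14,-0.005,-0.05,-0.08,0.24,-0.01,-0.05,-0.12,0.34,-0.015,-0.05,-0.16,0.44,-0.02,-0.05,-0.2,0.54,-0.025,-0.05,-0.24,0.62,-0.03,-0.05,-0.28,0.62,-0.03,-0.05,-0.32,0.62,-0.03,-0.05,-0.36,0.62,-0.03,-0.05,-0.4]
}}

```text
t: 16.5
ee_pos: [0.4971, 0.1631, 0.1479]
tcp_rot: [0.072, 3.14, -0.0]
ft_force: [-0.9, -0.1, -0.8]
grip_width: 0.0165
grip_force: 98.3
```

{"name": "servo_tool", "arguments": {
  "steps": [0,0,0,-0.008,0,0,0,-0.008,0,0,0,-0.008]
}}

```text
t: 16.75
ee_pos: [0.4975, 0.1621, 0.1477]
tcp_rot: [0.048, 3.141, -0.0]
ft_force: [-0.7, 0.3, -1.4]
grip_width: 0.0161
grip_force: 98.3
```

Run:
```python
from fit import *
s=tstate(); print(s['torque'],'loc of target',loc([.498,.161,.0501],s)/.4,'yaw err deg',np.degrees(s and np.pi-.0236)-np.degrees(np.arctan2(*(Ro.from_rotvec(s['tcp_rot']).as_matrix()[[1,0],0]))))
sw(('top','scene')); 
find('scene',['turner','rest_tip','rest_grip','turner_grip'])
```

```text
t 16.75 tcp [0.4975 0.1621 0.1477] yaw 3.1111 dyaw deg -72.79 tilt [ 0.0001 -0.0001] tip in griddle -0.31056578501234805 0.12705900127008957 z0 0.10363725976386237 F [-0.7119  0.2963 -1.3858]
[-0.0142  0.0997  0.0176] loc of target [-0.0014 -0.0027  0.2441] yaw err deg 0.3962705838147542
top spot_point 0.32 griddle xy -0.31053917865606306 0.1242019109640686 z 0.10469175588957905
top recognise 0.64 griddle xy 0.05078345918244889 -0.030715599890255473 z 0.04602075610160889
scene spot_point 0.42 griddle xy 0.08609731204207292 0.007275360460528662 z 0.029775796222509254
scene recognise 0.63 griddle xy 0.048480651306876676 0.044609072595478236 z 0.03755209182889235
scene turner 0.74 [0.6447 0.1573 0.0997]
scene rest_tip 0.64 [0.6403 0.1593 0.0044]
scene rest_grip 0.74 [0.4981 0.1601 0.0685]
scene turner_grip 0.93 [0.4963 0.1648 0.1623]
```

{"name": "servo_tool", "arguments": {
  "steps": [-0.001,-0.003,0.05,-0.002,-0.001,-0.003,0.12,-0.002,-0.001,-0.003,0.18,-0.002,-0.001,-0.003,0.21,-0.002,-0.001,-0.003,0.23,-0.002,-0.001,-0.003,0.237,-0.002,-0.001,-0.003,0.237,-0.002]
}}

```text
t: 17.83
ee_pos: [0.4979, 0.1608, 0.0527]
tcp_rot: [-0.036, -3.141, 0.0]
ft_force: [-0.5, 0.3, -1.6]
grip_width: 0.0157
grip_force: 98.3
```

Run:
```python
from fit import *
s=tstate(); print(s['torque'],'loc of target',loc([.498,.161,.0501],s)/.4)
```

```text
t 17.8333 tcp [0.4979 0.1608 0.0527] yaw 3.1185 dyaw deg -73.22 tilt [-0.0003 -0.0001] tip in griddle -0.3102291180158568 0.12746840459445352 z0 0.008595809556205938 F [-0.4726  0.2529 -1.6442]
[-0.0498  0.0103  0.021 ] loc of target [-0.0002  0.0004  0.0065]
```

Lower the last 2.4 mm, then release.

{"name": "servo_tool", "arguments": {
  "steps": [0,0,0.003,0,0,0,0.006,0,0,0,0.006,0,0,0,0.006,0]
}}

```text
t: 18.17
ee_pos: [0.4982, 0.1609, 0.051]
tcp_rot: [0.036, 3.14, 0.0]
ft_force: [0.3, -0.2, -2.3]
grip_width: 0.0162
grip_force: 98.3
```

{"name": "servo_tool", "arguments": {
  "steps": [0,0,0,0,0,0,0,0,0,0,0,0,0,0,0,0,0,0,0,0,0,0,0,0,0,0,0,0,0,0,0,0],
  "gripper": 1
}}

```text
t: 18.83
ee_pos: [0.4978, 0.1608, 0.0505]
tcp_rot: [-0.036, -3.141, 0.0]
ft_force: [-0.7, -0.2, 0.5]
grip_width: 0.0856
grip_force: 0.0
```

{"name": "servo_tool", "arguments": {
  "steps": [0,0,-0.05,0,0,0,-0.12,0,0,0,-0.2,0,0,0,-0.3,0,0,0,-0.38,0,0,0,-0.45,0,0,0,-0.45,0,0,0,-0.45,0]
}}

```text
t: 19.5
ee_pos: [0.4985, 0.161, 0.2321]
tcp_rot: [0.036, 3.138, 0.001]
ft_force: [-1.0, 0.8, -0.4]
grip_width: 0.0857
grip_force: 0.0
```

Run:
```python
from fit import *
s=tstate(); im=shot('wrist','w5'); json.dump({k:np.array(s[k]).tolist() for k in('ee_pos','tcp_rot')},open('pics/w5.json','w'))
find('wrist',['turner','rest_tip','turner_grip','rest_grip','press_grip','press'],s=s)
U=lambda u,v,z:unproj(s,(u,v),z)
hsv=cv2.cvtColor(im,cv2.COLOR_RGB2HSV); mk=((hsv[:,:,2]<150)&((hsv[:,:,0]<12)|(hsv[:,:,0]>170))&(hsv[:,:,1]>120)).astype(np.uint8)
n,l,st,c=cv2.connectedComponentsWithStats(mk)
for i in range(1,n):
    if st[i,4]>800:
        r=cv2.minAreaRect(cv2.findContours((l==i).astype(np.uint8),0,2)[0][0]); b=cv2.boxPoints(r)
        e=[(b[k]+b[(k+1)%4])/2 for k in range(4)]; 
        if np.linalg.norm(e[0]-e[2])<np.linalg.norm(e[1]-e[3]): e=e[1:]+e[:1]
        print(st[i],r,[U(*e[0],z) for z in(.075,.063)],[U(*e[2],z) for z in(.075,.063)])
```

```text
t 19.5 tcp [0.4985 0.161  0.2321] yaw 3.1186 dyaw deg -73.23 tilt [0.0038 0.0006] tip in griddle -0.3102250463564668 0.1281026513705371 z0 0.18796047784058598 F [-0.9573  0.7624 -0.443 ]
wrist turner 0.83 [0.6462 0.1542 0.0057]
wrist rest_tip 0.61 [0.6452 0.156  0.0086]
wrist turner_grip 0.86 [0.5008 0.1623 0.0633]
wrist rest_grip 0.89 [0.5023 0.1581 0.0692]
wrist press_grip 0.89 [0.5689 0.3457 0.0527]
wrist press 0.69 [0.5716 0.3465 0.0015]
[ 302   85   24  167 3338] ((313.5, 168.0), (166.0, 23.0), 90.0) [array([0.4055, 0.163 , 0.075 ]), array([0.4045, 0.163 , 0.063 ])] [array([0.5246, 0.1603, 0.075 ]), array([0.5283, 0.1603, 0.063 ])]
[ 484  269  112   49 2229] ((539.6512451171875, 292.98565673828125), (115.23672485351562, 21.839672088623047), 16.389541625976562) [array([0.5485, 0.2925, 0.075 ]), array([0.5532, 0.2977, 0.063 ])] [array([0.5781, 0.3827, 0.075 ]), array([0.5839, 0.3916, 0.063 ])]
[ 586  313   54   63 2405] ((612.4999389648438, 343.9999694824219), (61.99999237060547, 52.99999237060547), 90.0) [array([0.5817, 0.3972, 0.075 ]), array([0.5877, 0.4067, 0.063 ])] [array([0.6383, 0.4068, 0.075 ]), array([0.6465, 0.4166, 0.063 ])]
```

{"name": "servo_tool", "arguments": {
  "steps": [-0.168,0.466,0,0.593,-0.168,0.466,0,0.593,-0.168,0.466,0,0.593,-0.168,0.466,0,0.593,-0.168,0.466,0,0.593,-0.168,0.466,0,0.593,-0.168,0.466,0,0.593,-0.168,0.466,0,0.593,-0.168,0.466,0,0.593,-0.168,0.466,0,0.593]
}}

```text
t: 20.68
ee_pos: [0.5691, 0.3457, 0.2294]
tcp_rot: [-1.866, -2.526, 0.002]
ft_force: [0.1, -0.5, -0.4]
grip_width: 0.0853
grip_force: 0.0
```

{"name": "servo_tool", "arguments": {
  "steps": [0,0,0,0.195,0,0,0,0.195,0,0,0,0.195,0,0,0,0.195,0,0,0,0.195,0,0,0,0.195,0,0,0,0.195]
}}

```text
t: 21.27
ee_pos: [0.5692, 0.3456, 0.2298]
tcp_rot: [-2.533, -1.858, 0.002]
ft_force: [0.0, -0.3, 0.5]
grip_width: 0.0854
grip_force: 0.0
```

Run:
```python
from fit import *
s=tstate(); im=shot('wrist','w6')
find('wrist',['press_grip','press'],s=s)
U=lambda u,v,z:unproj(s,(u,v),z)
hsv=cv2.cvtColor(im,cv2.COLOR_RGB2HSV); mk=((hsv[:,:,2]<150)&((hsv[:,:,0]<12)|(hsv[:,:,0]>170))&(hsv[:,:,1]>120)).astype(np.uint8)
n,l,st,c=cv2.connectedComponentsWithStats(mk)
for i in range(1,n):
    if st[i,4]>800:
        r=cv2.minAreaRect(cv2.findContours((l==i).astype(np.uint8),0,2)[0][0]); b=cv2.boxPoints(r)
        e=[(b[k]+b[(k+1)%4])/2 for k in range(4)]; 
        if np.linalg.norm(e[0]-e[2])<np.linalg.norm(e[1]-e[3]): e=e[1:]+e[:1]
        A,B=U(*e[0],.062),U(*e[2],.062); C=(A+B)/2; d=B-A; print(st[i],A,B,'len',np.linalg.norm(d),'C',C,'yaw',np.degrees(np.arctan2(d[1],d[0])),loc([*C[:2],.037],s)/.4)
print(s['joint_positions'])
```

```text
t 21.2667 tcp [0.5692 0.3456 0.2298] yaw 1.2658 dyaw deg 32.93 tilt [-0.0009 -0.0005] tip in griddle -0.38943293062004297 0.027803766213127606 z0 0.18569691159095703 F [ 0.05   -0.3175  0.5377]
wrist press_grip 0.66 [0.5701 0.3466 0.0529]
wrist press 0.87 [0.572  0.3483 0.0016]
[319   0 102  87 914] [0.6779 0.4398 0.062 ] [0.6103 0.4596 0.062 ] len 0.07035124705442027 C [0.6441 0.4497 0.062 ] yaw 163.73137473376977 [0.3049 0.1007 0.4817]
[ 303  148   24  121 2457] [0.5868 0.3933 0.062 ] [0.557  0.3043 0.062 ] len 0.09382378251128787 C [0.5719 0.3488 0.062 ] yaw -108.49842401492519 [0.0101 0.0044 0.482 ]
[ 0.4307  0.6126  1.0839 -0.0001  1.4461  0.7356]
```

{"name": "servo_tool", "arguments": {
  "steps": [0.008,0.004,0.1,0.005,0.008,0.004,0.2,0.005,0.008,0.004,0.3,0.005,0.008,0.004,0.38,0.005,0.008,0.004,0.44,0.005,0.008,0.004,0.48,0.005,0.008,0.004,0.48,0.005,0.008,0.004,0.48,0.005]
}}

```text
t: 22.08
ee_pos: [0.5715, 0.348, 0.0379]
tcp_rot: [-2.549, -1.835, 0.003]
ft_force: [0.9, 0.2, 0.5]
grip_width: 0.0853
grip_force: 0.0
```

{"name": "servo_tool", "arguments": {
  "steps": [0,0,0,0,0,0,0,0,0,0,0,0,0,0,0,0,0,0,0,0,0,0,0,0,0,0,0,0,0,0,0,0],
  "gripper": 0,
  "grip_force": 100
}}

```text
t: 22.75
ee_pos: [0.5717, 0.3484, 0.0394]
tcp_rot: [-2.55, -1.834, -0.0]
ft_force: [-3.9, -1.2, 6.7]
grip_width: 0.016
grip_force: 99.2
```

{"name": "servo_tool", "arguments": {
  "steps": [0,0,-0.05,0,0,0,-0.1,0,0,0,-0.18,0,0,0,-0.26,0,0,0,-0.34,0,0,0,-0.4,0,0,0,-0.4,0]
}}

```text
t: 23.33
ee_pos: [0.5738, 0.3491, 0.2038]
tcp_rot: [2.549, 1.833, 0.014]
ft_force: [1.1, 1.1, -4.7]
grip_width: 0.0162
grip_force: 99.0
```

Run:
```python
from fit import *
s=tstate(); print(s['torque'],s['grip_width'])
im=shot('wrist','w7'); find('wrist',['press_grip'],s=s); 
find('scene',['salt'],'recognise')
sw(('scene','top'))
```

```text
t 23.3333 tcp [0.5738 0.3491 0.2038] yaw 1.2469 dyaw deg 34.02 tilt [0.0084 0.0037] tip in griddle -0.39314027164143683 0.030854811512446137 z0 0.15969261608457494 F [ 1.0535  1.0789 -4.6669]
[ 0.0859 -0.1304  0.0127] 0.01622912609623727
wrist press_grip 0.89 [0.5733 0.3449 0.2173]
scene salt 0.9 [0.7621 0.0755 0.0468]
scene spot_point 0.73 griddle xy 0.08780611896974605 0.003967610196313722 z 0.029287158244530348
scene recognise 0.67 griddle xy -0.36132458911683385 -0.02295515313695047 z 0.0010988296642761887
top recognise 0.5 griddle xy 0.051851940520923505 -0.030190431076808258 z 0.04637082087663464
```

{"name": "servo_tool", "arguments": {
  "steps": [-0.05,0.01,0,0.02,-0.13,0.03,0,0.05,-0.22,0.05,0,0.09,-0.32,0.07,0,0.13,-0.42,0.09,0,0.17,-0.52,0.115,0,0.21,-0.62,0.137,0,0.25,-0.72,0.16,0,0.29,-0.82,0.18,0,0.311,-0.92,0.204,0,0.311]
}}

```text
t: 24.62
ee_pos: [0.5312, -0.0283, 0.1985]
tcp_rot: [3.114, 0.417, 0.0]
ft_force: [1.5, 0.0, -5.4]
grip_width: 0.0159
grip_force: 98.8
```

Run:
```python
from fit import *
s=tstate(); R=Ro.from_rotvec(s['tcp_rot']).as_matrix(); print(loc([.506,-.2915,.2],s)/.4, s['joint_positions'])
```

```text
t 24.6167 tcp [ 0.5312 -0.0283  0.1985] yaw 0.2661 dyaw deg 90.21 tilt [ 0.0001 -0.    ] tip in griddle -0.16141495793380564 -0.1746466424727488 z0 0.15439953018775823 F [ 1.4801  0.0175 -5.4434]
[-0.2339  0.6181 -0.0037] [-0.1974  0.3832  1.5569 -0.      1.2014  1.1073]
```

{"name": "servo_tool", "arguments": {
  "steps": [-0.03,0.08,0,0,-0.07,0.18,0,0,-0.11,0.28,0,0,-0.15,0.38,0,0,-0.19,0.48,0,0,-0.22,0.57,0,0,-0.234,0.618,0,0,-0.234,0.618,0,0,-0.234,0.618,0,0]
}}

```text
t: 25.37
ee_pos: [0.5071, -0.2911, 0.1979]
tcp_rot: [-3.113, -0.418, 0.001]
ft_force: [0.7, 2.0, -5.5]
grip_width: 0.0161
grip_force: 99.1
```

Run:
```python
from fit import *
s=tstate(); json.dump({k:np.array(s[k]).tolist() for k in('ee_pos','tcp_rot')},open('pics/w8.json','w'))
im=shot('wrist','w8'); 
for r in ctrl.spot_point('wrist','sandwich')[:2]: x=w('wrist',r['location'],s); print(r['p'],x,(x[:2]-G)@gx,(x[:2]-G)@gy)
hsv=cv2.cvtColor(im,cv2.COLOR_RGB2HSV); print(hsv[60:260:40,100:600:60].tolist())
```

```text
t 25.3667 tcp [ 0.5071 -0.2911  0.1979] yaw 0.2669 dyaw deg 90.16 tilt [-0.0006  0.0007] tip in griddle 0.08551718636367879 -0.26791476767874245 z0 0.15375792100240251 F [ 0.7102  1.9567 -5.5167]
0.73 [ 0.6309 -0.2571  0.033 ] 0.08616917545185455 0.005480988642740263
[[[38, 8, 123], [30, 8, 122], [24, 11, 121], [21, 112, 175], [23, 92, 224], [36, 11, 119], [20, 15, 50], [30, 10, 52], [30, 9, 54]], [[38, 8, 124], [36, 10, 126], [36, 10, 127], [19, 112, 219], [18, 123, 190], [40, 12, 123], [30, 9, 116], [45, 9, 162], [30, 14, 55]], [[30, 8, 130], [35, 12, 129], [36, 10, 127], [38, 8, 129], [24, 10, 132], [40, 6, 129], [45, 10, 53], [30, 5, 48], [15, 11, 48]], [[30, 10, 123], [42, 10, 127], [23, 8, 132], [30, 8, 130], [45, 12, 133], [36, 10, 128], [45, 9, 55], [30, 9, 55], [50, 15, 52]], [[16, 92, 234], [16, 90, 237], [30, 10, 130], [23, 8, 133], [10, 174, 98], [20, 6, 118], [15, 99, 186], [16, 96, 185], [16, 98, 184]]]
```

View pics/w8.png

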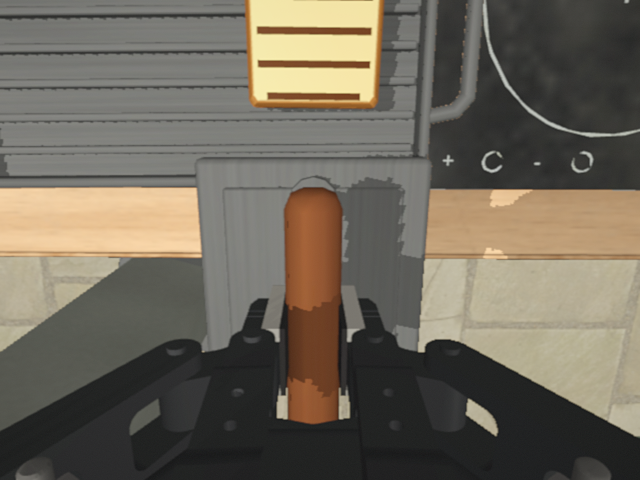

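Run:
```python
from fit import *
s=json.load(open('pics/w8.json')); im=cv2.imread('pics/w8.png')[:,:,::-1].copy()
hsv=cv2.cvtColor(im,cv2.COLOR_RGB2HSV); mk=((hsv[:,:,0]<32)&(hsv[:,:,1]>70)); mk[130:]=0
for zt in(.037,.041):
  for r in(20,40,60,80):
    q=np.where(mk[r,200:430])[0]+200; a,b=unproj(s,(q.min(),r),zt),unproj(s,(q.max()+1,r),zt)
    print(r,q.min(),q.max(),'gx',(a[:2]-G)@gx,(b[:2]-G)@gx)
  c=[np.where(mk[:,u])[0].max() for u in range(270,365,10)]; 
  print('near edge rows',c,[round((unproj(s,(u,v+1),zt)[:2]-G)@gy,4) for u,v in((270,c[0]),(310,c[4]),(360,c[-1]))], 'row98',(unproj(s,(315,98),zt)[:2]-G)@gy,'right wall inner z.024',(unproj(s,(416,60),.024)[:2]-G)@gx,(unproj(s,(416,60),.028)[:2]-G)@gx)
zp=s['ee_pos'][2]-.0394+.010
print('plate far edge',[loc(unproj(s,p,zp),s) for p in((197,158),(315,158),(431,159))])
```

```text
20 245 383 gx 0.0415547014821846 0.13462853131555116
40 246 381 gx 0.04167170542795714 0.13379482190671999
60 247 380 gx 0.041791459753059625 0.13362669565270244
80 248 379 gx 0.041914062589479974 0.1334545700534869
near edge rows [np.int64(107), np.int64(107), np.int64(107), np.int64(107), np.int64(108), np.int64(108), np.int64(108), np.int64(108), np.int64(108), np.int64(108)] [np.float64(-0.0433), np.float64(-0.044), np.float64(-0.0441)] row98 -0.03667100560503658 right wall inner z.024 0.160631962191165 0.15970111936575385
20 245 383 gx 0.04215450120127306 0.13400075428200142
40 246 381 gx 0.04226996194930616 0.13317804089955668
60 247 380 gx 0.042388136801147634 0.13301213210968899
80 248 379 gx 0.042509122594495095 0.13284227672310478
near edge rows [np.int64(107), np.int64(107), np.int64(107), np.int64(107), np.int64(108), np.int64(108), np.int64(108), np.int64(108), np.int64(108), np.int64(108)] [np.float64(-0.0435), np.float64(-0.0442), np.float64(-0.0443)] row98 -0.03693847131242278 right wall inner z.024 0.160631962191165 0.15970111936575385
plate far edge [array([ 0.054 , -0.0469,  0.0294]), array([0.054 , 0.0017, 0.0294]), array([0.0536, 0.0495, 0.0293])]
```

{"name": "servo_tool", "arguments": {
  "steps": [0.02,0,0.06,0,0.06,0,0.12,0,0.12,0,0.14,0,0.18,0,0.14,0,0.24,0.002,0.14,0,0.29,0.002,0.14,0,0.32,0.002,0.14,0,0.3235,0.002,0.14,0,0.3235,0.002,0.14,0,0.3235,0.002,0.14,0]
}}

```text
t: 26.3
ee_pos: [0.6321, -0.2551, 0.1423]
tcp_rot: [-3.112, -0.424, 0.002]
ft_force: [0.4, -0.4, -6.3]
grip_width: 0.0159
grip_force: 99.2
```

Run:
```python
from fit import *
s=tstate(); print(s['torque'],loc([.6322,-.2577,.0800],s)/.4)
```

```text
t 26.3 tcp [ 0.6321 -0.2551  0.1423] yaw 0.2711 dyaw deg 89.93 tilt [-0.0013  0.0003] tip in griddle 0.08476169108172785 -0.13793213703220736 z0 0.09816921551789845 F [ 0.4259 -0.4184 -6.2788]
[ 0.0081 -0.0156 -0.0242] [-0.0012  0.0064  0.1557]
```

{"name": "servo_tool", "arguments": {
  "steps": [-0.001,0.006,0.03,0,-0.001,0.006,0.07,0,-0.001,0.006,0.1,0,-0.001,0.006,0.125,0,-0.001,0.006,0.138,0,-0.001,0.006,0.142,0,-0.001,0.006,0.142,0,-0.001,0.006,0.142,0]
}}

```text
t: 26.97
ee_pos: [0.6333, -0.2588, 0.0863]
tcp_rot: [3.112, 0.422, 0.002]
ft_force: [0.2, 0.1, -5.4]
grip_width: 0.0163
grip_force: 99.1
```

Run:
```python
from fit import *
s=tstate(); print(s['torque'],loc([.6322,-.2577,.0800],s)/.4)
```

```text
t 26.9667 tcp [ 0.6333 -0.2588  0.0863] yaw 0.2697 dyaw deg 90.0 tilt [ 0.0011 -0.0006] tip in griddle 0.08842261679702673 -0.13774936897712478 z0 0.04222423894554195 F [ 0.2081  0.0917 -5.399 ]
[ 0.0103 -0.0333  0.0193] [-0.0018 -0.0034  0.0158]
```

{"name": "servo_tool", "arguments": {
  "steps": [-0.001,-0.001,0.003,0,-0.001,-0.001,0.006,0,-0.001,-0.001,0.006,0]
}}

```text
t: 27.22
ee_pos: [0.6324, -0.2582, 0.0835]
tcp_rot: [3.113, 0.423, 0.0]
ft_force: [-0.2, 0.5, -5.6]
grip_width: 0.0162
grip_force: 99.1
```

{"name": "servo_tool", "arguments": {
  "steps": [0,0,0.003,0,0,0,0.005,0,0,0,0.005,0]
}}

```text
t: 27.47
ee_pos: [0.6326, -0.2584, 0.0825]
tcp_rot: [3.112, 0.422, 0.002]
ft_force: [-1.9, 1.9, 2.1]
grip_width: 0.0161
grip_force: 100.3
```

{"name": "servo_tool", "arguments": {
  "steps": [0,0,0.003,0,0,0,0.003,0,0,0,0.003,0]
}}

```text
t: 27.72
ee_pos: [0.6327, -0.2584, 0.0824]
tcp_rot: [3.112, 0.422, 0.002]
ft_force: [-5.6, 2.4, 8.9]
grip_width: 0.0159
grip_force: 101.3
```

{"name": "servo_tool", "arguments": {
  "steps": [0,0,-0.003,0,0,0,-0.003,0]
}}

```text
t: 27.88
ee_pos: [0.6327, -0.2584, 0.0825]
tcp_rot: [3.112, 0.422, 0.002]
ft_force: [-2.8, 1.6, 6.3]
grip_width: 0.0165
grip_force: 100.7
```

{"name": "servo_tool", "arguments": {
  "steps": [0,0,0,0,0,0,0,0,0,0,0,0,0,0,0,0,0,0,0,0,0,0,0,0,0,0,0,0,0,0,0,0],
  "gripper": 1
}}

```text
t: 28.55
ee_pos: [0.6324, -0.2583, 0.0813]
tcp_rot: [3.113, 0.422, -0.0]
ft_force: [0.1, 0.4, -0.6]
grip_width: 0.0858
grip_force: 0.0
```

{"name": "servo_tool", "arguments": {
  "steps": [0,0,-0.03,0,0,0,-0.08,0,0,0,-0.14,0,0,0,-0.17,0,-0.08,0,-0.2,0,-0.16,0,-0.22,0,-0.24,0,-0.24,0,-0.3,0,-0.25,0,-0.3,0,-0.25,0,-0.3,0,-0.25,0]
}}

```text
t: 29.38
ee_pos: [0.5163, -0.2909, 0.1826]
tcp_rot: [3.112, 0.419, 0.002]
ft_force: [0.7, 0.1, -0.4]
grip_width: 0.0849
grip_force: 0.0
```

Run:
```python
from fit import *
s=tstate(); im=shot('wrist','w9'); 
def gf(c,n,s=None,f='spot_point'):
    for r in getattr(ctrl,f)(c,n)[:1]: x=w(c,r['location'],s); print(c,n,round(r['p'],2),x,(x[:2]-G)@gx,(x[:2]-G)@gy)
for n in('press','press_grip','sandwich'): gf('wrist',n,s)
for c in('scene','top'):
    ctrl.get_image(c)
    for n in('press','press_grip','sandwich','turner','turner_grip','salt','pepper','butter','jam'): gf(c,n)
# plate edges from wrist image
g=cv2.cvtColor(im,cv2.COLOR_RGB2GRAY); hsv=cv2.cvtColor(im,cv2.COLOR_RGB2HSV)
mk=((hsv[:,:,0]<32)&(hsv[:,:,1]>70)).astype(np.uint8); n,l,st,c=cv2.connectedComponentsWithStats(mk)
for i in range(1,n):
    if st[i,4]>150 and st[i,1]<300: print(st[i],c[i],hsv[l==i].mean(0))
```

```text
t 29.3833 tcp [ 0.5163 -0.2909  0.1826] yaw 0.2679 dyaw deg 90.11 tilt [ 0.0016 -0.0011] tip in griddle 0.08794391906366933 -0.25904819173275817 z0 0.13846911171349302 F [ 0.7259  0.051  -0.395 ]
wrist press 0.67 [ 0.6351 -0.2611  0.0451] 0.09114702050779054 0.00843399308262371
wrist press_grip 0.92 [ 0.6333 -0.258   0.0959] 0.08766823937367821 0.007530972898630424
scene press 0.57 [ 0.6333 -0.2566  0.0395] 0.08627677362980374 0.007867958415020682
scene press_grip 0.84 [ 0.6291 -0.2588  0.0991] 0.08734204420713469 0.0032396479820846723
scene sandwich 0.45 [ 0.6347 -0.2548  0.0302] 0.08493739304586391 0.009745625175203332
scene turner 0.91 [0.6438 0.1536 0.0016] -0.3062235873048651 0.12731290506568255
scene turner_grip 0.61 [0.501  0.1638 0.0678] -0.35408861086941296 -0.007562152452126644
scene salt 0.87 [ 0.7681  0.0647 -0.0022] -0.1873970225250172 0.22339559002870346
scene pepper 0.66 [0.7694 0.1756 0.0039] -0.2939867652025219 0.25427925571372734
scene butter 0.81 [0.7268 0.2785 0.0011] -0.40454052103036847 0.24064953355828234
scene jam 0.75 [0.6403 0.4591 0.0022] -0.6016379825336124 0.20540378818865684
top turner 0.68 [0.6409 0.154  0.0092] -0.30735136035262 0.12466318788051564
top turner_grip 0.82 [0.4981 0.1636 0.0698] -0.35468217211517 -0.010447399238632762
top salt 0.54 [ 0.773   0.0664 -0.0006] -0.18779026546319463 0.22864398914518486
top pepper 0.72 [ 0.7742  0.1799 -0.0042] -0.29679023489855005 0.26004828797328067
top butter 0.6 [0.7295 0.2811 0.0015] -0.40625147569095665 0.24395226413484045
top jam 0.82 [ 0.6391  0.4541 -0.0004] -0.5971070722489072 0.202926475890832
[ 294    0   36  115 3955] [311.7264  55.0609] [ 11.1221 169.1876 125.6617]
[    0   201   640    75 45892] [320.4365 238.2165] [ 16.3322  94.8548 207.8044]
```

```bash
python3 -c "
from cell import ctrl
print(ctrl.hand_in())"
```

```text
the job is handed in; nothing more can be done
None
```

The job is handed in at about 30 s of the 64 s: the sandwich is turned grill-marked face up on the ribs, the turner is back on its rest, and the press sits on the sandwich within about 1 mm of centre. The jars and other things read within about 5 mm of their first positions, which is the detectors' accuracy. I judged the press flat from its contact height and the detectors, because the 10 picture views were used up by then.

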